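Draw out the socket tray with the draw hook

ROBOT

A 6-joint arm with a two-finger parallel gripper is mounted at the origin on the work surface. World frame = base frame: x ahead of the robot, y to its left, z up, the work surface at z = 0. Lengths are in m, angles in rad, forces in N, time in s.
With the tool pointing down it reaches from about 0.225 to 0.875 m from the base axis. Payload 3.4 kg.
Tool frame: the origin (TCP) lies midway between the tips of the shut fingers; the grasp point (between the pads) lies 19 mm behind it (manip.grip_point_offset is the distance from the TCP to the grasp point, in m); x points along the fingers, y is the direction in which the jaws open and shut, and the axes are right-handed (so a half turn about x gives the same grasp; the last joint's range is limited). The gripper opens to 85 mm and grips with 20 to 120 N. Pads are 22 mm wide; open, the fingers measure 114 mm over their backs; the gripper's body (76 mm by 85 mm) begins 54 mm behind the grasp point. The pads swing forward as they close: fully open they stand 13 mm farther back than shut.
Start: joints at [0.986, 0.276, 1.505, -0, 1.361, -0.121], TCP at [0.257, 0.514, 0.231] pointing down, gripper open.
Joint ranges: [-2.89, 2.89], [-0.75, 2.08], [0.22, 2.7], [-1.18, 4.32], [0.11, 2.71], [-2.7, 2.7]. Speed limits (rad/s): [2.57, 2.57, 3.14, 3.14, 3.14, 3.14].

INTERFACE

Orientations are given as a unit quaternion [w, x, y, z].
In Python, from rig import manip gives the robot as it stands.
- The arm moves only by the shell command python3 -m crank 'ROWS' [FORCE]. ROWS is a JSON object of lists of equal length, an entry for each row: "grip": the opening, from 0 (shut) to 1 (fully open); "slide": the shift along the world's x, y, z in cm, a list of three; "roll": the turn about the world's z in degrees. In form: {"grip": [grip, ...], "slide": [[dx, dy, dz], ...], "roll": [roll, ...]}. A call has 1 to 20 rows; each row is the pose to reach, as a shift and turn from the pose commanded when the call began; what a row does not reach only later rows make up. A row lasts 1/10 s, in which the tool goes at most 50 mm and 8.59 degrees, less where a joint would pass 70% of its speed; a pose out of reach is approached as far as the arm can. A call with a gripper value outside its range is refused whole. The fingers move at their own pace and stop on an object; FORCE is the grip in N (left out, the last holds). Time passes only in rows, so rows that repeat a pose let the fingers close. It gives the time, the measured TCP pose, the force and the opening at its end, in the units of the state.
- manip.get_state(): the state, without advancing time (a new reading comes with each control period).
- manip.get_image(name): name is "scene" or "top" or "wrist"; returns a dict with "frame" (384x512x3 uint8, red, green, blue), "K" (3x3 intrinsics, pixels), "R" (3x3) and "t" (3): a world point X has camera coordinates R X + t. Camera axes: x right, y down, z forward; pixel columns grow to the right and rows downward; lengths in m; the calibration is good to about 2 mm. A picture is of the moment at which its call begins. There is no depth.
- manip.sign_off(): hands the job in, once; it reports no verdict.
The state is a dict: "clock": time; "qpos": joint angles; "qd": joint speeds; "effort": joint torques, N m; "position": TCP position; "ee_rot": TCP orientation; "contact_force": force on the tool from outside, world axes, zero at the start; "moment": the same for the moment, N m; "width": finger opening in m.
Only numpy, scipy, OpenCV 4.12 (cv2) and the standard library are available. Lean on these libraries where they do the work, as an engineer would, in place of code of your own. Each camera call takes 0.05 s, during which the arm holds its last target. There are 200 camera calls.

TASK

Take the draw hook off its rest, hook its tip down into the finger hole of the right-hand tray of the teal socket case (right-hand as you stand facing the tray fronts) and draw that tray out until you feel it meet its stiff end catch, then pull it firmly through until the catch is fully home, with a steady, gentle pull and no yanking against the stop (keep under 25 N). Unhook and lay the hook back in its rest the way it was. Touch the trays with the hook only, and leave the other tray and everything else on the bench as it is.

Things in the scene. Friction and masses are not known exactly. Their poses are not given: they have to be found in the camera images.
- hook_grip (a point): Centre of the draw hook's handle, a black rubber bar 90 mm long (x), 22 wide (y), 26 high (z), lying level; grip it across its width from above, hard (40 N or more), as the pull acts below the grip. Hook x points to the 7 mm steel shank, which leaves the handle's front end (x = 45) on its axis, runs to x = 100 mm and turns straight down to the tip. The loose hook weighs 130 to 210 g.
- hook_tip (a point): Lower end of the hook's tip: at x = 100 mm, z = -28 mm from the handle centre in the hook's frame. The tip is a round pin 7 mm thick, vertical when the handle is level; about 24 mm of it is clear below the shank. Same axes as the hook.
- rest_seat (a point): Where the handle centre lies when the hook is in its rest, 65 mm above the bench; x = the way the hook points, z up. The hook starts within 4 mm of it along x.
- rest: Fixed grey steel rest, base 170 x 60 x 6 mm, axes as the seat's. Rear saddle under the handle: at x = -34 mm, 12 mm long, 30 mm between cheeks that rise 10 mm above the handle's underside. Front fork under the shank: at x = 75 mm, 16 mm between prongs that rise 12 mm above the shank's underside. Lift the hook 20 mm or more to be clear.
- tray_right_hole (a point): Centre of the finger hole at the top face of the right-hand tray's aluminium pull lip. x points into the case (the tray draws out along -x), z up. The lip is 5 mm thick, 36 deep, 52 wide, its top 58 mm above the bench; the hole is round, 23 mm across, open below down to the bench. The tray's front plate is 17 mm behind the hole (+x).
- case: Fixed teal steel socket case, origin at the centre of its underside, 200 mm deep (x), 260 wide (y), 75 tall; the two trays side by side slide out of its -x side. Facing that side, the right-hand tray is at y = -62 mm, the left-hand at y = +62 mm.
- tray_left_hole (a point): The same point on the left-hand tray's lip, 125 mm to the left (+y of the case). Must stay where it is.
- tray_right (a joint): How far the right-hand tray is drawn out, m: 0 closed, may start up to 0.010. It slides with about 3 N of friction and stays where it is left. It meets the hidden end catch somewhere between 0.055 and 0.090: this differs every time and is known only by feel.
- catch (a joint): How far the tray has pushed in the hidden end catch, m: 0 until the tray meets it, 0.006 when fully home against a solid stop. The catch yields at about 7 N on top of the tray's friction (so about 10 N in all), stays where it is pushed, and past its 6 mm the pull rises steeply.
- screwdriver: Bystander, origin at its underside: screwdriver, lying. Leave alone.
- wrench: Bystander, origin at its underside: wrench, lying. Leave alone.
- can: Bystander, origin at its underside: grey can, 66 mm across, 90 mm tall. Leave alone.
- carton: Bystander, origin at its underside: cardboard carton, 90 x 110 x 75 mm. Leave alone.
- airgrinder: Bystander, origin at its underside: straight steel air grinder, lying. Leave alone.
- socket: Bystander, origin at its underside: loose steel socket, 28 mm across, 32 mm tall. Leave alone.
Things that resemble listed ones, but are neither listed nor needed, are in the scene too. What is shaped like the rest but pink is not meant.

How it is judged:
By the outcome, as a careful person would: the job done as asked, in the order asked, and still so for the second after the job is handed in, with the robot touching nothing.
It also fails if it takes over 72 s, if anything falls off the work surface, if the arm or the gripper's body presses on something with over 40 N, if the wrist force passes 120 N, or if a joint passes its speed limit or range.

## Working session

There is one attempt and no reset: what is moved stays moved. The work goes in short steps, Python scripts to look and compute and a shell command to move; the robot and the scene stay as the last step left them, time stands still between calls to the robot, and variables do not carry over. Pictures are saved under pics/ and viewed, on a budget of 10 in all, crops included, one or two more only if the job needs it, and the job is handed in when it is done.

```bash
mkdir -p pics; cat > h.py <<'E'
import numpy as np, cv2
from rig import manip
def snap(name,fn,crop=None,scale=1):
    im=manip.get_image(name); f=im["frame"][:,:,::-1]
    np.savez('pics/'+fn+'.npz',K=im["K"],R=im["R"],t=im["t"])
    if crop: a,b,c,d=crop; f=f[b:d,a:c]
    if scale!=1: f=cv2.resize(f,None,fx=scale,fy=scale,interpolation=cv2.INTER_CUBIC)
    cv2.imwrite('pics/'+fn+'.png',f)
def ray(fn,u,v,z):
    d=np.load('pics/'+fn+'.npz'); K,R,t=d['K'],d['R'],d['t']
    c=-R.T@t; r=R.T@np.linalg.inv(K)@np.array([u,v,1.]); return c+r*(z-c[2])/r[2]
def proj(fn,X):
    d=np.load('pics/'+fn+'.npz'); p=d['K']@(d['R']@np.array(X)+d['t']); return p[:2]/p[2]
E
python3 - <<'E'
from h import *
snap('top','top',scale=1.5); snap('scene','scene',scale=1.5)
print(manip.get_state(), manip.grip_point_offset)
E
```

```text
{'clock': 0.1, 'qpos': array([ 9.85994698e-01,  2.76550919e-01,  1.50598637e+00, -3.25317444e-06,
        1.36071020e+00, -1.20969574e-01]), 'qd': array([-0.00055254, -0.00101427, -0.00321054, -0.00034613,  0.00068729,
        0.00050039]), 'effort': array([ 1.38233258e-04, -4.17696404e+01, -2.46404672e+01, -3.87970440e-04,
        5.73959944e-03, -1.65152875e-05]), 'position': array([0.25697595, 0.51386499, 0.23052332]), 'ee_rot': array([ 0.68797464,  0.16197362,  0.68837694, -0.16307243]), 'contact_force': array([ 0.59151625, -0.13979613,  0.65425316]), 'moment': array([-0.04076232,  0.01022517,  0.00665266]), 'width': 0.08551174329004822} 0.0187
```

View pics/top.png

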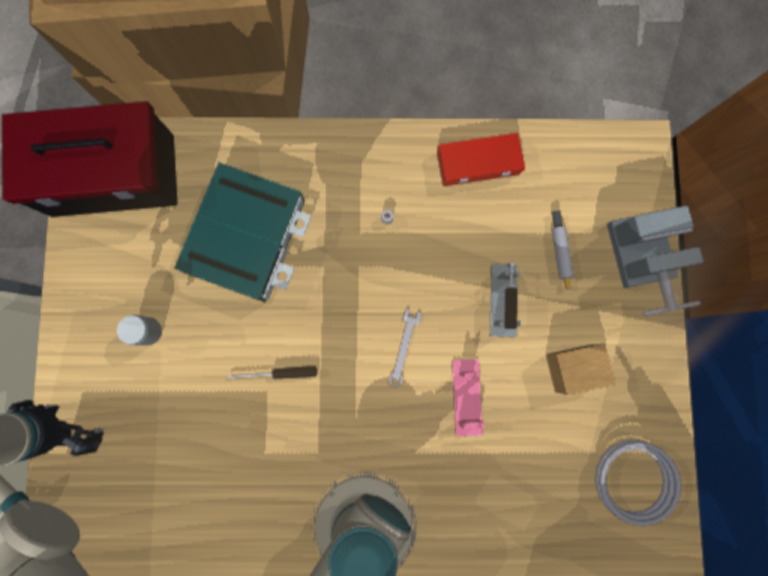

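View pics/scene.png

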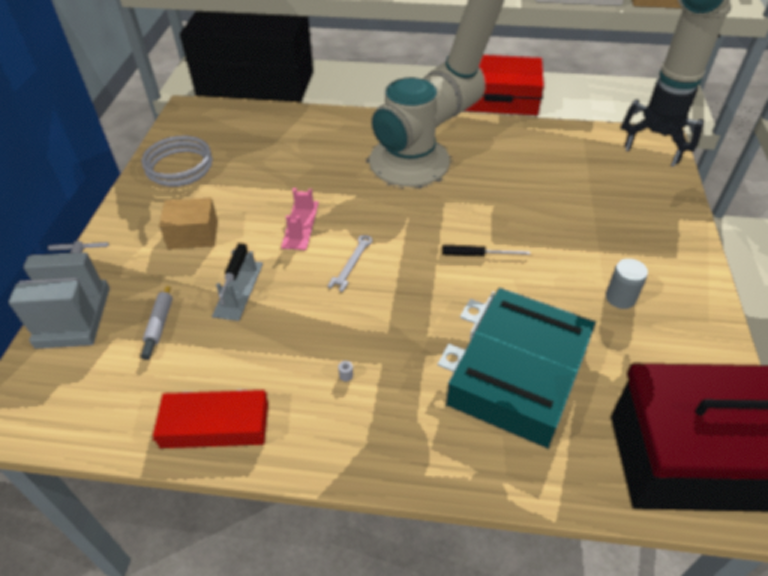

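The pictures show:
- **Rest and hook:** the top view (1.5x) has the grey rest near (503,300), the handle near (511,307), and the shank going up to (513,266).
- **Case:** the teal case has lip holes near (299,223), which is the right-hand tray, and (281,276).
- **Not meant:** the pink rest at (468,398) is the decoy.

I'll work out coarse positions next.

```bash
python3 - <<'E'
from h import *
for n,u,v,z in [('handle c',511,308,.078),('shank end',514,267,.068),('Rhole',299,223,.058),('Lhole',281,276,.058),('socket',387,216,.03)]:
    print(n,ray('top',u/1.5,v/1.5,z).round(3))
s=manip.get_image('wrist'); p=manip.get_state()['position']
print('cam',(-s['R'].T@s['t']-p).round(3), s['R'].round(2), s['K'].round(0))
E
```

```text
handle c [ 0.475 -0.321  0.078]
shank end [ 0.567 -0.334  0.068]
Rhole [0.668 0.147 0.058]
Lhole [0.547 0.185 0.058]
socket [ 0.693 -0.053  0.03 ]
cam [-0.068  0.033  0.142] [[ 0.45  0.89 -0.  ]
 [ 0.85 -0.43  0.3 ]
 [ 0.27 -0.14 -0.95]] [[307.   0. 248.]
 [  0. 307. 194.]
 [  0.   0.   1.]]
```

```bash
python3 -m crank '{"grip":[1,1,1,1,1,1,1,1,1,1,1,1,1,1,1,1,1,1,1,1],"slide":[[1.1,-4.2,0],[2.3,-8.8,0],[3.5,-13.2,0],[4.6,-17.6,0],[5.8,-22,0],[6.9,-26.4,0],[8.1,-30.8,0],[9.2,-35.2,0],[10.4,-39.6,0],[11.5,-44,0],[12.7,-48.4,0],[13.8,-52.8,0],[15,-57.2,0],[16.1,-61.6,0],[17.3,-66,0],[18.4,-70.4,0],[19.6,-74.8,0],[20.7,-79.2,0],[21.8,-83.5,0],[21.8,-83.5,0]],"roll":[-8.2,-16.5,-24.8,-33,-41.3,-49.6,-58,-66,-74.5,-83,-91,-99.3,-107.5,-116,-124,-132.4,-140.7,-149,-157.2,-161.5]}'
python3 - <<'E'
from h import *
snap('wrist','w1',scale=1.5)
E
```

```text
clock: 2.15
position: [0.4764, -0.3266, 0.2302]
ee_rot: [-0.052, 0.705, -0.054, -0.705]
contact_force: [0.2, 1.2, 0.4]
width: 0.0853
```

View pics/w1.png

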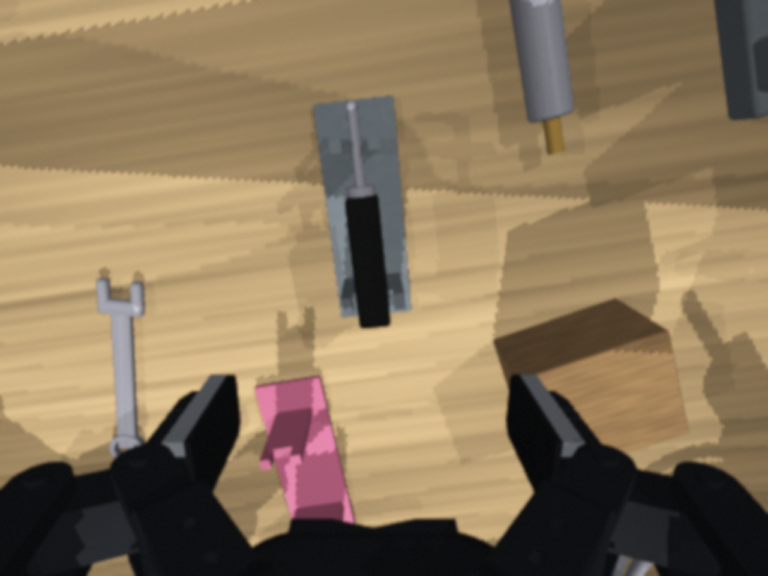

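The handle's top runs from (361,196) at the front to about (373,322) at the rear. The shank bend is near (352,104).

```bash
python3 - <<'E'
from h import *
from scipy.optimize import least_squares
g=lambda u,v,z:ray('w1',u/1.5,v/1.5,z).round(4)
f=g(361,196,.078); b=g(351.5,104,.0665)
r=g(374,322,.078)
print(f,r,b, np.hypot(*(f-r)[:2]))
h=(b-r)[:2]; a=np.arctan2(h[1],h[0]); print('yaw',np.degrees(a),np.degrees(np.arctan2(*(f-r)[1::-1])))
x=np.array([np.cos(a),np.sin(a)]);c=f[:2]-.045*x; print('centre',c, b[:2]-.1*x)
y=np.array([-x[1],x[0]])
for z in (.078,.052):
  print(z,[ (proj('w1',[*(c-.045*x+s*.011*y),z])*1.5).round(0) for s in(-1,1)])
s=manip.get_state(); from scipy.spatial.transform import Rotation as Ro
q=s['ee_rot'];M=Ro.from_quat([*q[1:],q[0]]).as_matrix();print(s['position'],M.round(3),'jaw yaw',np.degrees(np.arctan2(M[1,1],M[0,1])))
E
```

```text
[ 0.524  -0.3279  0.078 ] [ 0.4388 -0.3234  0.078 ] [ 0.579  -0.3304  0.0665] 0.08531875526518187
yaw -2.858328685420439 -3.023376263906275
centre [ 0.47905598 -0.325656  ] [ 0.47912441 -0.32541334]
0.078 [array([391., 327.]), array([359., 330.])]
0.052 [array([389., 314.]), array([360., 316.])]
[ 0.47544741 -0.32357482  0.23010798] [[-0.001 -0.149 -0.989]
 [ 0.    -0.989  0.149]
 [-1.    -0.     0.001]] jaw yaw -98.54510128209785
```

```bash
python3 -m crank '{"grip":[1,1,1,1,1,1,1,1,1,1,1],"slide":[[0.4,-0.45,-2],[0.4,-0.45,-5],[0.4,-0.45,-8],[0.4,-0.45,-11],[0.4,-0.45,-13],[0.4,-0.45,-15],[0.4,-0.45,-16.5],[0.4,-0.45,-17.6],[0.4,-0.45,-18.4],[0.4,-0.45,-18.4],[0.4,-0.45,-18.4]],"roll":[5.6,5.6,5.6,5.6,5.6,5.6,5.6,5.6,5.6,5.6,5.6]}'
python3 - <<'E'
from h import *
snap('wrist','w2',scale=1.5)
E
```

```text
clock: 3.3
position: [0.4796, -0.3254, 0.0478]
ee_rot: [-0.015, 0.707, -0.015, -0.707]
contact_force: [-0.3, 0.2, 0.9]
width: 0.0854
```

View pics/w2.png

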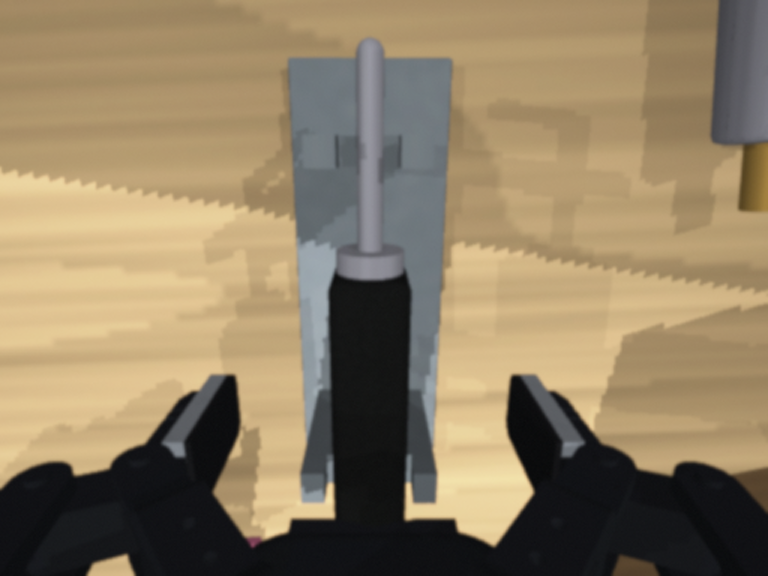

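The handle is centred between the jaws, with its centreline at column 370 against a jaw centre near 373. The shank's outer end is at (370,38) and sits centred in the fork, whose prongs are at 337 and 402.

```bash
python3 -m crank '{"grip":[0,0,0,0,0,0,0,0,0,0],"slide":[[0,0,0],[0,0,0],[0,0,0],[0,0,0],[0,0,0],[0,0,0],[0,0,0],[0,0,0],[0,0,0],[0,0,0]],"roll":[0,0,0,0,0,0,0,0,0,0]}' 70
python3 - <<'E'
from h import *
e=ray('w2',370/1.5,38/1.5,.065);f=ray('w2',370/1.5,160/1.5,.0735-.009)
print(e,f, [ (proj('w2',[.4796+d,-.3254-.05*d,z])*1.5).round(0) for d,z in((.1035,.065),(.045,.078),(.067,.0735),(.083,.0735))])
E
```

```text
clock: 4.35
position: [0.4795, -0.3254, 0.0477]
ee_rot: [-0.015, 0.707, -0.015, -0.707]
contact_force: [-0.6, -0.1, 4.4]
width: 0.0211
[ 0.58173133 -0.33017098  0.065     ] [ 0.55323504 -0.32890489  0.0645    ] [array([371.,  32.]), array([370., 279.]), array([370., 189.]), array([371., 120.])]
```

```bash
python3 -m crank '{"grip":[0,0,0,0,0,0,0,0,0,0,0,0,0,0,0,0,0,0],"slide":[[0,0,1],[0,0,2.5],[0,0,4.5],[0,0,7],[0,0,9.5],[0.8,2,11],[2.4,6,12],[4,10,12],[5.6,14,12],[7.2,18,12],[9,22,12],[10.8,26,12],[12.6,30,12],[14,33.5,12],[15.2,36.2,12],[15.9,37.8,12],[15.9,37.8,12],[15.9,37.8,12]],"roll":[0,0,0,0,0,4,12,20,28,36,44,52,60,67,72,75.5,75.5,75.5]}'
python3 - <<'E'
from h import *
snap('wrist','w3',scale=1.5)
E
```

```text
clock: 6.15
position: [0.6374, 0.0527, 0.1667]
ee_rot: [-0.421, -0.568, -0.421, 0.569]
contact_force: [-0.7, -1.0, -1.9]
width: 0.0213
```

View pics/w3.png

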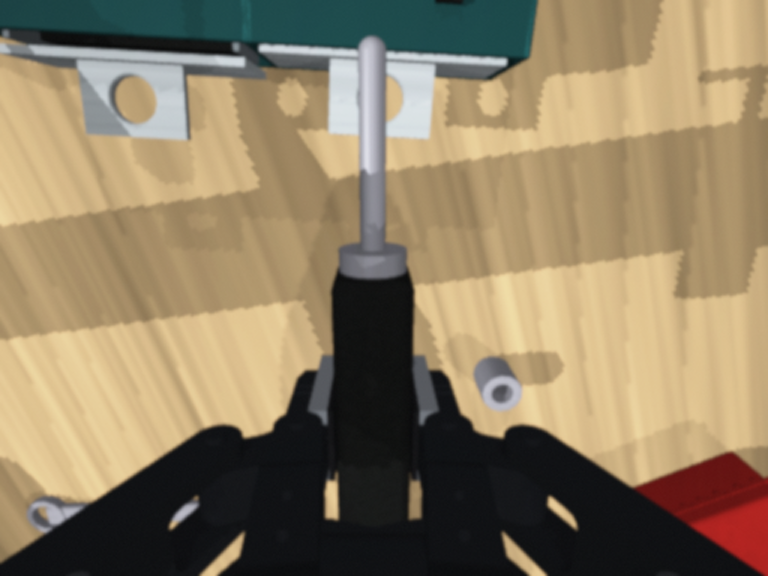

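The right-hand tray's hole is near (381,97), with its right edge at 403 and the lip spanning 330 to 434. The left hole is at (133,99). The hook's shank ends at (371,38).

```bash
python3 - <<'E'
from h import *
g=lambda u,v,z:ray('w3',u/1.5,v/1.5,z)
H=g(381,97,.058);L=g(133,99,.058);a=g(330,137,.058);b=g(432,138,.058)
e=g(371,38,.1855)
print(H,L,np.hypot(*(H-L)[:2]),'hole width',np.hypot(*(g(403,97,.058)-H)[:2]))
y=(L-H)[:2];print('case yaw from holes',np.degrees(np.arctan2(-y[0],y[1])))
y=(a-b)[:2];print('from lip edge',np.degrees(np.arctan2(-y[0],y[1])))
print('lip mid',(a+b)/2,'shank end',e)
# case front-edge on top cam
t=lambda u,v,z:ray('top',u/1.5,v/1.5,z)
p,q,r,s=t(219,163,.075),t(303,193,.075),t(265,300,.075),t(177,268,.075)
for m,n in((p,q),(s,r)): d=(m-n)[:2]; print('side yaw',np.degrees(np.arctan2(d[1],d[0])))
d=(r-q)[:2];print('front yaw',np.degrees(np.arctan2(-d[0],d[1])))
st=manip.get_state();P=st['position'];w=st['ee_rot']
from scipy.spatial.transform import Rotation as Ro
M=Ro.from_quat([*w[1:],w[0]]).as_matrix();j=np.degrees(np.arctan2(M[1,1],M[0,1]));hy=np.radians(j+90)
tip=P[:2]+.0988*np.array([np.cos(hy),np.sin(hy)])
print(P,'hook yaw',np.degrees(hy),'tip',tip,'H-tip',H[:2]-tip,st['contact_force'])
E
```

```text
[0.67101407 0.14608343 0.058     ] [0.55094409 0.1817639  0.058     ] 0.12525931425881878 hole width 0.011085910076663014
case yaw from holes 73.44994817080216
from lip edge 72.49824735663402
lip mid [0.66546573 0.12752356 0.058     ] shank end [0.66724588 0.14867737 0.1855    ]
side yaw 70.0887736545104
side yaw 70.17499600249532
front yaw 71.95802708502684
[0.63738922 0.05209784 0.16684451] hook yaw 72.97712885323037 tip [0.66631325 0.14656921] H-tip [ 0.00470081 -0.00048578] [ 0.30534565 -1.03848884 -1.60224566]
```

```bash
python3 -m crank '{"grip":[0,0,0,0,0,0,0,0],"slide":[[0.45,0,-1.5],[0.45,0,-4],[0.45,0,-6.5],[0.45,0,-8],[0.45,0,-9],[0.45,0,-9.3],[0.45,0,-9.3],[0.45,0,-9.3]],"roll":[0,0,0,0,0,0,0,0]}'
python3 - <<'E'
from h import *
snap('wrist','w4',crop=(120,0,390,150),scale=2.9)
E
```

```text
clock: 7.0
position: [0.6435, 0.0525, 0.0751]
ee_rot: [0.421, 0.569, 0.42, -0.568]
contact_force: [-1.2, 0.4, -2.1]
width: 0.0205
```

View pics/w4.png

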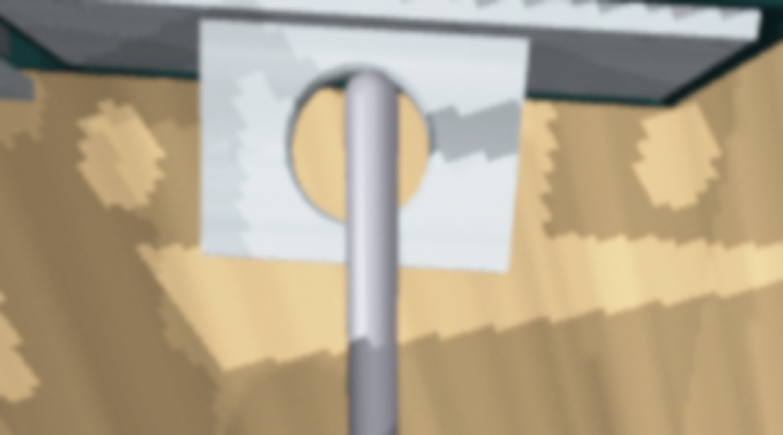

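The pin is inside the hole's outline: shank at column 371, hole centre at (360,145). The lip edges slope about 3° to the hook, so I'll refine the case yaw.

```bash
python3 - <<'E'
from h import *
g=lambda u,v,z=.058:ray('w4',120+u/2.9,v/2.9,z)
for m,n in(((200,252),(510,270)),((200,20),(528,40))):
    d=(g(*m)-g(*n))[:2];print('yaw',np.degrees(np.arctan2(-d[0],d[1])),np.hypot(*d))
H=g(360,145);print('H',H)
e=g(372,70,.0938);hy=np.radians(73);print('tip',e[:2]-.0035*np.array([np.cos(hy),np.sin(hy)]))
print(manip.get_state()['position'])
E
```

```text
yaw 69.86355390735679 0.0526505012915102
yaw 69.95051554851177 0.0518933552791199
H [0.67077201 0.14583438 0.058     ]
tip [0.67267155 0.14547048]
[0.64354647 0.05264266 0.07533861]
```

```bash
python3 -m crank '{"grip":[0,0,0,0,0,0,0,0,0],"slide":[[-0.3,0.1,0],[-0.65,0.2,0],[-0.65,0.2,0],[-0.65,0.2,-0.6],[-0.65,0.2,-1.2],[-0.65,0.2,-1.8],[-0.65,0.2,-2.4],[-0.65,0.2,-2.4],[-0.65,0.2,-2.4]],"roll":[-1.5,-3,-3,-3,-3,-3,-3,-3,-3]}'
python3 - <<'E'
from h import *
print([manip.get_state()['contact_force'].round(2)])
E
```

```text
clock: 7.95
position: [0.6361, 0.0547, 0.0499]
ee_rot: [-0.406, -0.579, -0.406, 0.579]
contact_force: [0.2, 0.2, -2.1]
width: 0.0213
[array([ 0.17,  0.2 , -2.08])]
```

```bash
python3 -m crank '{"grip":[0,0,0,0,0,0,0,0,0,0,0,0,0,0,0,0,0,0,0,0],"slide":[[-0.07,-0.19,0],[-0.14,-0.38,0],[-0.21,-0.56,0],[-0.27,-0.75,0],[-0.34,-0.94,0],[-0.41,-1.13,0],[-0.51,-1.41,0],[-0.62,-1.69,0],[-0.72,-1.97,0],[-0.82,-2.26,0],[-0.92,-2.54,0],[-1.03,-2.82,0],[-1.13,-3.1,0],[-1.23,-3.38,0],[-1.33,-3.67,0],[-1.44,-3.95,0],[-1.54,-4.23,0],[-1.61,-4.42,0],[-1.68,-4.61,0],[-1.71,-4.7,0]],"roll":[0,0,0,0,0,0,0,0,0,0,0,0,0,0,0,0,0,0,0,0]}'
python3 - <<'E'
from h import *
s=manip.get_state();f=s['contact_force'];print(f.round(2),'pull',f[0]*.342+f[1]*.94,s['position'],s['moment'].round(2))
E
```

```text
clock: 9.95
position: [0.6191, 0.0075, 0.0504]
ee_rot: [0.406, 0.579, 0.406, -0.579]
contact_force: [0.9, 2.4, -1.6]
width: 0.0209
[ 0.88  2.44 -1.57] pull 2.5920411836125563 [0.61912873 0.0075249  0.05036474] [ 0.57 -0.23  0.01]
```

```bash
python3 -m crank '{"grip":[0,0,0,0,0,0,0],"slide":[[-0.05,-0.14,0],[-0.1,-0.28,0],[-0.15,-0.42,0],[-0.2,-0.56,0],[-0.25,-0.69,0],[-0.27,-0.75,0],[-0.27,-0.75,0]],"roll":[0,0,0,0,0,0,0]}'
```

```text
clock: 10.65
position: [0.6164, 0.0001, 0.0504]
ee_rot: [-0.406, -0.579, -0.406, 0.579]
contact_force: [2.1, 2.4, -1.4]
width: 0.0208
```

```bash
python3 -m crank '{"grip":[0,0,0,0,0],"slide":[[-0.05,-0.14,0],[-0.1,-0.28,0],[-0.15,-0.42,0],[-0.17,-0.47,0],[-0.17,-0.47,0]],"roll":[0,0,0,0,0]}'
```

```text
clock: 11.15
position: [0.6147, -0.0046, 0.0503]
ee_rot: [-0.406, -0.579, -0.406, 0.579]
contact_force: [2.0, 2.8, -1.0]
width: 0.0209
```

```bash
python3 -m crank '{"grip":[0,0,0,0,0],"slide":[[-0.05,-0.14,0],[-0.1,-0.28,0],[-0.15,-0.42,0],[-0.17,-0.47,0],[-0.17,-0.47,0]],"roll":[0,0,0,0,0]}'
```

```text
clock: 11.65
position: [0.6129, -0.0093, 0.0503]
ee_rot: [-0.406, -0.579, -0.406, 0.579]
contact_force: [1.1, 2.5, -0.9]
width: 0.021
```

```bash
python3 -m crank '{"grip":[0,0,0,0,0],"slide":[[-0.05,-0.14,0],[-0.1,-0.28,0],[-0.15,-0.42,0],[-0.17,-0.47,0],[-0.17,-0.47,0]],"roll":[0,0,0,0,0]}'
```

```text
clock: 12.15
position: [0.6113, -0.014, 0.0503]
ee_rot: [-0.406, -0.579, -0.406, 0.579]
contact_force: [1.7, 1.2, -2.3]
width: 0.021
```

```bash
python3 -m crank '{"grip":[0,0,0,0,0],"slide":[[-0.05,-0.14,0],[-0.1,-0.28,0],[-0.15,-0.42,0],[-0.17,-0.47,0],[-0.17,-0.47,0]],"roll":[0,0,0,0,0]}'
```

```text
clock: 12.65
position: [0.6096, -0.0187, 0.0503]
ee_rot: [-0.406, -0.579, -0.406, 0.579]
contact_force: [1.2, 2.0, -0.9]
width: 0.0211
```

```bash
python3 -m crank '{"grip":[0,0,0,0,0],"slide":[[-0.05,-0.14,0],[-0.1,-0.28,0],[-0.15,-0.42,0],[-0.17,-0.47,0],[-0.17,-0.47,0]],"roll":[0,0,0,0,0]}'
```

```text
clock: 13.15
position: [0.6087, -0.0209, 0.0501]
ee_rot: [0.405, 0.581, 0.406, -0.578]
contact_force: [4.0, 8.1, -2.6]
width: 0.0212
```

Pull is about 9 N, so the tray has met the catch. I'll continue in small steps.

```bash
python3 -m crank '{"grip":[0,0,0,0,0],"slide":[[-0.03,-0.09,0],[-0.07,-0.19,0],[-0.1,-0.28,0],[-0.1,-0.28,0],[-0.1,-0.28,0]],"roll":[0,0,0,0,0]}'
```

```text
clock: 13.65
position: [0.6077, -0.0237, 0.0501]
ee_rot: [0.405, 0.581, 0.406, -0.578]
contact_force: [4.2, 9.0, -2.8]
width: 0.021
```

```bash
python3 -m crank '{"grip":[0,0,0,0,0],"slide":[[-0.02,-0.06,0],[-0.05,-0.13,0],[-0.07,-0.19,0],[-0.07,-0.19,0],[-0.07,-0.19,0]],"roll":[0,0,0,0,0]}'
```

```text
clock: 14.15
position: [0.6072, -0.0247, 0.0501]
ee_rot: [0.404, 0.581, 0.406, -0.578]
contact_force: [4.5, 11.5, -2.8]
width: 0.0209
```

```bash
python3 -m crank '{"grip":[0,0,0,0,0],"slide":[[-0.02,-0.05,0],[-0.03,-0.09,0],[-0.05,-0.14,0],[-0.05,-0.14,0],[-0.05,-0.14,0]],"roll":[0,0,0,0,0]}'
```

```text
clock: 14.65
position: [0.6071, -0.0249, 0.0499]
ee_rot: [0.404, 0.582, 0.407, -0.577]
contact_force: [7.0, 14.8, -4.6]
width: 0.0211
```

```bash
python3 -m crank '{"grip":[0,0,0,0,0,0],"slide":[[-0.01,-0.03,0],[-0.02,-0.06,0],[-0.03,-0.08,0],[-0.03,-0.08,0],[-0.03,-0.08,0],[-0.03,-0.08,0]],"roll":[0,0,0,0,0,0]}'
```

```text
clock: 15.25
position: [0.6071, -0.0249, 0.0499]
ee_rot: [0.403, 0.582, 0.407, -0.577]
contact_force: [5.5, 16.4, -5.3]
width: 0.021
```

```bash
python3 -m crank '{"grip":[0,0,0,0,0,0,0,0],"slide":[[0.07,0.19,0],[0.14,0.38,0],[0.21,0.56,0],[0.27,0.75,0],[0.34,0.94,0],[0.4,1.1,0],[0.4,1.1,0],[0.4,1.1,0]],"roll":[0,0,0,0,0,0,0,0]}'
python3 - <<'E'
from h import *
snap('wrist','w5',crop=(120,0,390,150),scale=2.9)
E
```

```text
clock: 16.05
position: [0.6092, -0.0193, 0.0503]
ee_rot: [-0.406, -0.579, -0.406, 0.579]
contact_force: [0.1, -0.2, -1.9]
width: 0.0209
```

View pics/w5.png

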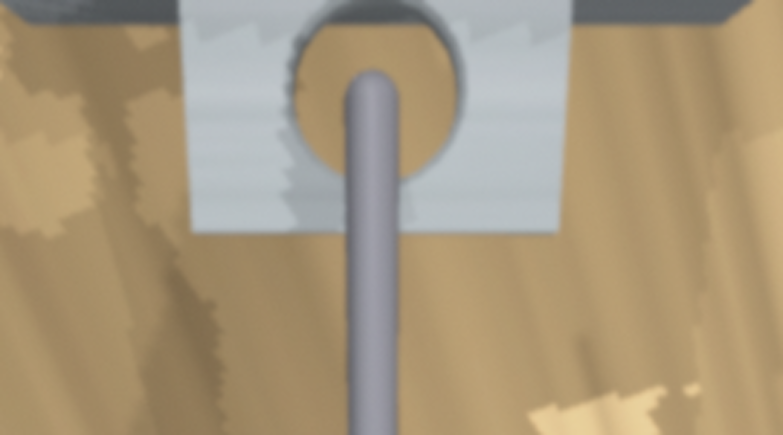

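The pin is clear inside the hole, with the shank end at (372,70). That is the same place as before the pull, so the hook hasn't slipped in the grip. I'll lift out and return along the reverse path.

```bash
python3 -m crank '{"grip":[0,0,0,0,0,0,0,0,0,0,0,0,0,0,0,0,0,0,0,0],"slide":[[0,0,0.8],[0,0,2],[0,0,4],[0,0,6.5],[0,0,9],[-0.5,-1.2,10],[-1.6,-3.8,10],[-3,-7,10],[-4.4,-10.4,10],[-5.8,-13.8,10],[-7.3,-17.2,10],[-8.8,-20.6,10],[-10.2,-24,10],[-11.5,-27,10],[-12.4,-29.2,10],[-13,-30.6,10],[-13,-30.6,10],[-13,-30.6,8],[-13,-30.6,6],[-13,-30.6,6]],"roll":[0,0,0,0,0,-4,-10,-18,-26,-34,-42,-50,-58,-65,-70,-72.5,-72.5,-72.5,-72.5,-72.5]}'
python3 - <<'E'
from h import *
snap('wrist','w6',scale=1.5)
E
```

```text
clock: 18.1
position: [0.4782, -0.3224, 0.1082]
ee_rot: [0.016, -0.705, 0.013, 0.708]
contact_force: [-1.0, 0.4, -1.4]
width: 0.0212
```

View pics/w6.png

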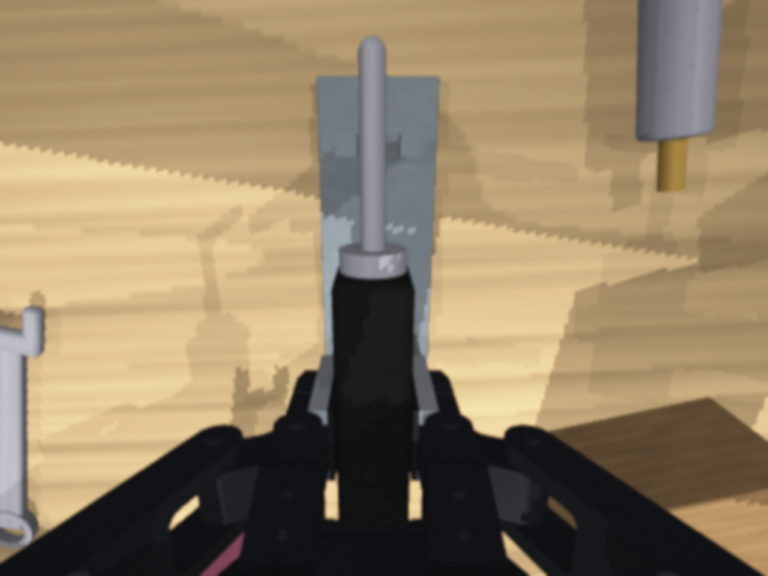

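The hook is over the rest, with the shank at 372 and the fork centre near 379. The arm was still settling, about 3 mm short in y. I'll settle, check, then lower.

```bash
python3 -m crank '{"grip":[0,0,0,0,0,0,0,0,0],"slide":[[0,0,0],[0,0,0],[0,0,0],[0,0,-1],[0,0,-2],[0,0,-3],[0,0,-3.7],[0,0,-3.7],[0,0,-3.7]],"roll":[0,0,0,0,0,0,0,0,0]}'
python3 - <<'E'
from h import *
snap('wrist','w7',crop=(150,0,350,150),scale=3)
E
```

```text
clock: 19.05
position: [0.4794, -0.3251, 0.0729]
ee_rot: [0.015, -0.707, 0.015, 0.707]
contact_force: [-0.9, 0.7, -1.7]
width: 0.0209
```

View pics/w7.png

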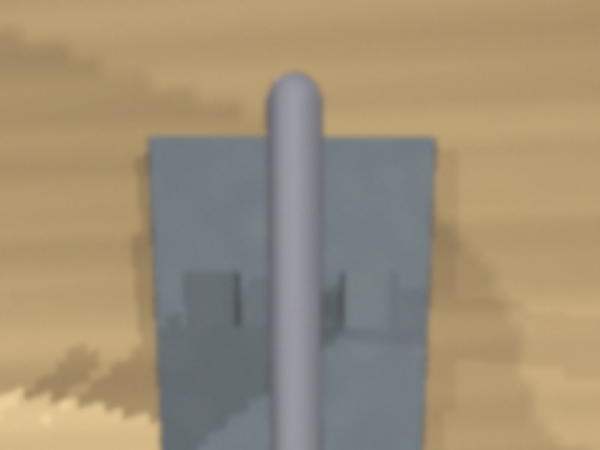

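The shank at 296 sits centred over the fork gap (240–343, centre 291). Lowering it the rest of the way.

```bash
python3 -m crank '{"grip":[0,0,0,0,0,0,0,0],"slide":[[0,0,-0.6],[0,0,-1.2],[0,0,-1.7],[0,0,-2.1],[0,0,-2.4],[0,0,-2.55],[0,0,-2.55],[0,0,-2.55]],"roll":[0,0,0,0,0,0,0,0]}'
```

```text
clock: 19.9
position: [0.4796, -0.3253, 0.0479]
ee_rot: [-0.015, 0.707, -0.015, -0.707]
contact_force: [0.4, 0.0, -1.1]
width: 0.0207
```

```bash
python3 -m crank '{"grip":[0,0,0,0.4,0.6,0.8,1,1,1,1,1,1],"slide":[[0,0,-0.03],[0,0,-0.05],[0,0,-0.05],[0,0,-0.05],[0,0,-0.05],[0,0,-0.05],[0,0,-0.05],[0,0,-0.05],[0,0,-0.05],[0,0,-0.05],[0,0,-0.05],[0,0,-0.05]],"roll":[0,0,0,0,0,0,0,0,0,0,0,0]}'
python3 - <<'E'
from h import *
snap('wrist','w8',scale=1.5)
E
```

```text
clock: 21.1
position: [0.4794, -0.3251, 0.0473]
ee_rot: [0.015, -0.707, 0.015, 0.707]
contact_force: [0.1, -0.5, 1.6]
width: 0.0855
```

View pics/w8.png

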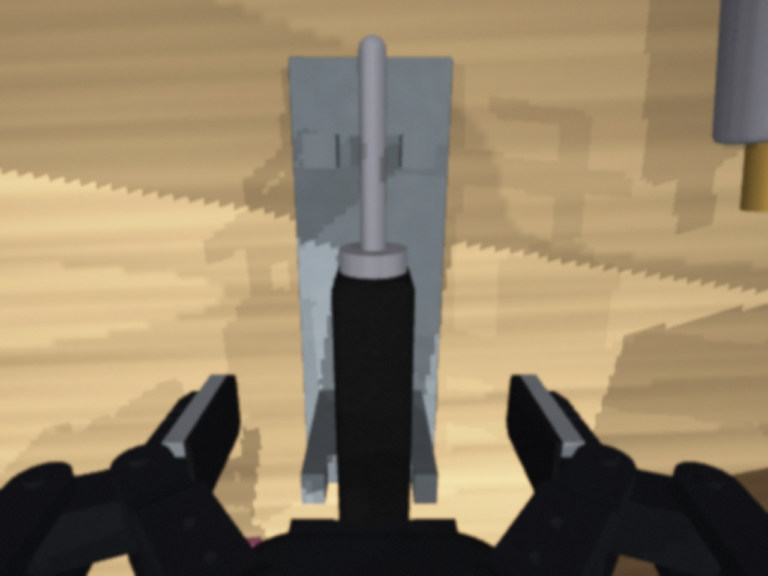

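The hook lies in the rest as it did at the start, within about 1 mm, and the fingers are free. I'll retreat upward and check the whole bench.

```bash
python3 -m crank '{"grip":[1,1,1,1,1,1,1,1,1,1,1,1],"slide":[[0,0,0.7],[0,0,2],[0,0,4],[0,0,7],[0,0,10],[0,0,13],[0,0,16],[-4,0,18],[-8,0,18],[-12,0,18],[-12,0,18],[-12,0,18]],"roll":[0,0,0,0,0,0,0,0,0,0,0,0]}'
python3 - <<'E'
from h import *
snap('top','top2',scale=1.5)
E
```

```text
clock: 22.35
position: [0.3592, -0.3254, 0.2288]
ee_rot: [-0.015, 0.708, -0.016, -0.706]
contact_force: [-0.1, -0.3, -0.0]
width: 0.0854
```

View pics/top2.png

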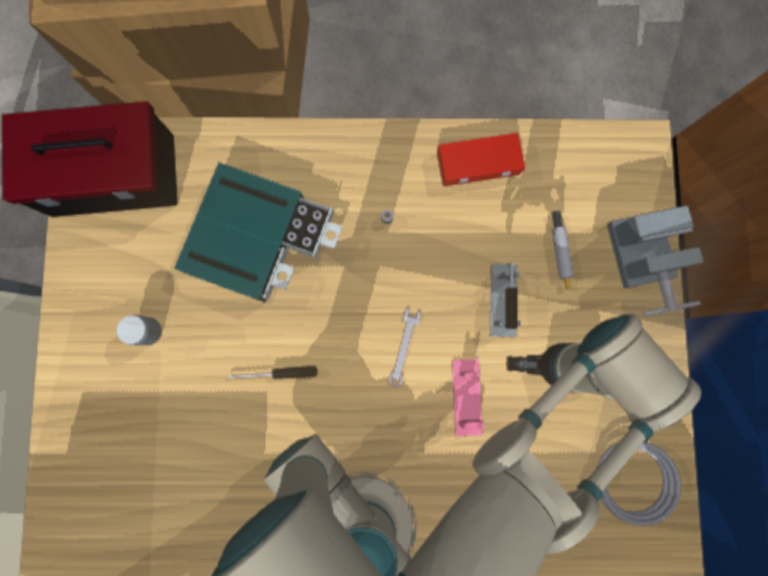

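The right-hand tray is out, with its lip at (329,235). The left lip is unmoved at (283,275), the hook is back in its rest, and the other visible things are where they were (the carton is hidden under the arm).

```bash
python3 -c "
from rig import manip
print(manip.get_state()['clock'],manip.get_state()['contact_force']); print(manip.sign_off())"
```

```text
22.4 [ 0.39931208 -1.29594133  0.39702203]
the job is handed in; nothing more can be done
None
```

I drew the right-hand tray out with the hook, pulled it through its end catch, laid the hook back in its rest and handed the job in at 22.4 s.

- **Pull:** The tray slid at about 2 to 3 N. It met the catch at about 9 N and moved on at about 10 N. The pull then rose to about 17 N with no further movement, so I took the catch as fully home. I read the force only at the end of each move; the highest reading was about 17.3 N, under the 25 N limit.
- **Catch:** I know it only by feel. The gripper moved about 6.6 mm from the last low-force reading to the stop, which includes some give in the grip. That fits the 6 mm catch but doesn't measure it.
- **Last checks:** The wrist picture shows the hook back in its rest within about 1 mm of where it started. The final top view shows the tray drawn out, and the left tray and the other things in view unmoved. The arm hid the carton in that view, so I didn't check it, but the gripper stayed above it.
- **Disagreement:** The two finger holes gave a case angle of about 73°. The lip edges and case sides gave 70°, so I pulled along 70°. The left tray appeared to be slightly open from the start, which would explain the difference.

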